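# Fit the blow-off nozzle to the bench air coupler

## Robot

A 6-joint arm with a two-finger parallel gripper is mounted at the origin on the work surface. World frame = base frame: x ahead of the robot, y to its left, z up, the work surface at z = 0. Lengths are in m, angles in degrees, forces in N, time in s.
With the tool pointing down it reaches from about 0.4 to 0.825 m from the base axis. Payload 7 kg.
Tool frame: the origin (TCP) lies at the very end of the fingers, on their centre line; the grasp point (between the pads) lies 19 mm behind it (ctrl.tcp_to_grasp is the distance from the TCP to the grasp point, in m); z points along the fingers, x is the direction in which the jaws open and shut, and the axes are right-handed (so a half turn about z gives the same grasp; the last joint's range is limited). The gripper opens to 88 mm and grips with 3 to 60 N. Pads are 19 mm wide; open, the fingers measure 130 mm over their backs; the gripper's body (78 mm by 193 mm) begins 47 mm behind the grasp point.
Start: joints at [83.199, 20.546, 0.682, 0, -70.136, -16.507], TCP at [0.267, 0.62, 0.227] pointing down, gripper open.
Joint ranges: [-176.03, 176.03], [-82.01, 121.73], [-58.28, 71.71], [-173.87, 95.51], [-174.79, -0.11], [-173.66, 173.66]. Speed limits (degrees/s): [136.94, 136.94, 172.46, 180, 180, 180].

## Interface

Orientations are given as [roll, pitch, yaw] about the fixed x, y, z axes, in that order (R = Rz(yaw) Ry(pitch) Rx(roll)).
In Python, from plant import sensors, vision, ticket, ctrl gives the robot as it stands. The module is installed in compiled form; this text tells all that it offers.
- The arm moves only by the tool drive_tool, never from a script. Its argument "moves" is a list of rows, each a list of 6 numbers: the shift along the tool's x, y, z in units of 0.15 m (1.0 is 0.15 m), then the turn, a rotation vector about the tool's x, y, z in units of 60 degrees (1.0 is 60 degrees). In form: [[dx, dy, dz, rx, ry, rz], ...]. A call has 1 to 8 rows; each row is the pose to reach, as a shift and turn from the pose measured when the call began, along the tool's axes at that moment; what a row does not reach only later rows make up. A row lasts 1/10 s, in which the tool goes at most 50 mm and 8.59 degrees, less where a joint would pass 70% of its speed; a pose out of reach is approached as far as the arm can. A call with a number of a shift or a turn outside -1 to 1 is refused whole. A call with a gripper value outside its range is refused whole. "fingers" is the opening, from -1 (shut) to 1 (fully open), set as the call begins (left out, the last holds). The fingers move at their own pace and stop on an object; the grip force is fixed at half the most. Time passes only in rows, so rows that repeat a pose let the fingers close. It gives the time, the measured TCP pose, the force and the opening at its end, in the units of the state.
- sensors.get_obs(): the state, without advancing time (a new reading comes with each control period).
- vision.snapshot(name): name is "side" or "top"; returns a dict with "pixels" (480x640x3 uint8, red, green, blue), "fx", "fy", "cx", "cy" (pixels), "R" (3x3) and "t" (3): a world point X has camera coordinates R X + t. Camera axes: x right, y down, z forward; pixel columns grow to the right and rows downward; lengths in m; the calibration is good to about 2 mm. A picture is of the moment at which its call begins. There is no depth.
- ticket.close_job(): hands the job in, once; it reports no verdict.
The state is a dict: "clock": time; "joint_pos": joint angles; "qvel": joint speeds; "tau": joint torques, N m; "tool_pos": TCP position; "orientation": TCP orientation; "force": force on the tool from outside, world axes, zero at the start; "moment": the same for the moment, N m; "opening": finger opening in m.
Only numpy, scipy, OpenCV 4.12 (cv2) and the standard library are available. Lean on these libraries where they do the work, as an engineer would, in place of code of your own. Each camera call takes 0.05 s, during which the arm holds its last target.

## Task

Fit the tapered blow-off nozzle to the air coupler on the bench, ready for clearing filings off new keys. Stand it nose down in the coupler's mouth, let go of it, push the sleeve right down by its handle so that the nozzle drops home, then let the sleeve spring all the way back up to lock it.

Things in the scene. Friction and masses are not known exactly. Their poses are not given: they have to be found in the camera images.
- nozzle: Steel nozzle, 122 mm long, nose down in a 12 mm deep hole of a wooden rack 26 mm high; the tallest of the three fittings there (85 mm apart), the only one with a slender tapered tip. Origin: centre of the nose's flat end; z up to the tip. Nose 20 to 26 mm wide, thin neck 11-21 mm up, shank 26 mm, collar 32 mm wide at 64-72 mm, round barrel 22 mm wide at 72-102 mm (grip here), tip above. 0.2 kg.
- coupler: Upright steel air coupler fixed to the bench, 92 mm high. Origin: centre of its foot on the bench; z its axis; handle along -x. Funnel mouth 48 mm wide at the top, 30 mm bore from 80 mm down. Sleeve up: jaws stop the nozzle with its nose 43.5 mm above the bench; it fits loosely, let go with the nose at 45-65 mm. Sleeve down: jaws open, it drops to 25 mm. Sleeve up again: jaws close round its neck.
- sleeve (a joint): Brass sprung sleeve round the coupler: 0 = up (held by its spring), 0.018 m = fully down. The jaws let the nozzle through at about 0.009 to 0.012. Moves straight down only; pushing takes about 6 N at first and 12 N at the bottom stop; springs back up when let go. It has some weight, so touching it fast gives a knock of over 20 N: push by distance, 15 to 18 mm.
- sleeve_knob (a point): Centre of the flat top of the brass knob (32 mm wide, 14 mm thick) on the sleeve's handle: 90 mm to the side of the coupler's axis, 122 mm above the bench with the sleeve up; moves with the sleeve. It stands on a 12 mm post. Push it straight down from above.
Not all that is in view belongs to the job. Leave any red look-alike of the nozzle alone. What is shaped like the coupler but red is not meant.

How it is judged (in metres and radians):
On the way, in this order (a step that is already met when the one before it is completed fails the run):
1. the nozzle stands nose down in the coupler's mouth on the closed jaws, let go, with the sleeve up (z of nozzle in the frame of coupler between 0.036 and 0.05 m and horizontal distance between nozzle and coupler below 0.01 m and angle between nozzle's own z axis and vertical below 0.25 rad and value of joint sleeve below 0.004 m and contact force between the fingers and nozzle below 0.1 N), for 0.1 s.
2. the sleeve is pushed down and the nozzle has dropped home (value of joint sleeve above 0.011 m and z of nozzle in the frame of coupler below 0.03 m), for 0.1 s.
At the end, for the whole second after the job is handed in: The nozzle is home in the coupler: its nose 20 to 30 mm above the bench, within 10 mm of the coupler's axis, upright within 10 degrees and at rest, and the sleeve is back up (less than 4 mm down) (z of nozzle in the frame of coupler between 0.02 and 0.03 m and horizontal distance between nozzle and coupler below 0.01 m and angle between nozzle's own z axis and vertical below 0.17 rad and value of joint sleeve below 0.004 m and linear speed of nozzle below 0.03 m/s); the robot touches nothing.
It also fails if it takes over 48 s, if anything falls off the work surface, if the arm or the gripper's body presses on something with over 40 N, if the wrist force passes 120 N, or if a joint passes its speed limit or range.

## Working session

There is one attempt and no reset: what is moved stays moved. The work goes in short steps, Python scripts to look and compute and a tool call to move; the robot and the scene stay as the last step left them, time stands still between calls to the robot, and variables do not carry over. Pictures are saved under pics/ and viewed, and the job is handed in when it is done.

Besides the shell and the picture viewer there is one more tool, called after "Emit:" as name(argument=value, ...) on one line, values as JSON. drive_tool: Moves the arm, as the interface text tells. Shifts and turns lie within -1 to 1; 1 stands for 0.15 m of shift or 60 degrees of turn. Its arguments: {"type":"object","properties":{"moves":{"type":"array"},"fingers":{"type":"number"}},"required":["moves"]}

```bash
mkdir -p pics; python3 - <<'E'
from plant import sensors, vision
import cv2, pickle
o=sensors.get_obs(); print(o)
for n in ("side","top"):
    s=vision.snapshot(n); pickle.dump(s,open(f"{n}0.pkl","wb"))
    cv2.imwrite(f"pics/{n}0.png",s["pixels"][:,:,::-1]); print(n,s["fx"],s["fy"],s["cx"],s["cy"],s["R"],s["t"])
E
```

```text
{'clock': 0.0, 'joint_pos': array([ 8.31981828e+01,  2.05884156e+01,  6.34666302e-01, -1.83584144e-02,
       -7.01363949e+01, -1.65081128e+01]), 'qvel': array([ 0.08551408,  0.04950747, -0.02222604,  0.08172164, -0.05510882,
        0.03625328]), 'tau': array([ 4.29944259e-05, -5.82723427e+01,  2.93049020e+01,  6.99758381e+00,
        7.00752513e-03, -1.61427911e-04]), 'tool_pos': array([0.26693006, 0.61945357, 0.22566909]), 'orientation': array([-1.79990930e+02, -9.13326941e-02, -1.13316189e+02]), 'force': array([ 0.46083598, -0.44725579,  0.21817346]), 'moment': array([-0.01076114,  0.01761348, -0.02192979]), 'opening': 0.08760984744827836}
side 597.1511861010396 597.1511861010396 310.7154067533791 244.73293243271695 [[ 0.80377353 -0.59492901 -0.00275538]
 [-0.38376387 -0.51493061 -0.76653229]
 [ 0.45461347  0.61717578 -0.64219986]] [-0.45471112  0.22805996  1.27461282]
top 435.21207817307084 435.21207817307084 319.9410546113574 239.25012207066752 [[ 0.01354324 -0.99963297  0.02346276]
 [-0.99403261 -0.01600001 -0.10790355]
 [ 0.10823935 -0.02186139 -0.99388446]] [-0.10904422  0.4956983   0.95336243]
```

View pics/side0.png

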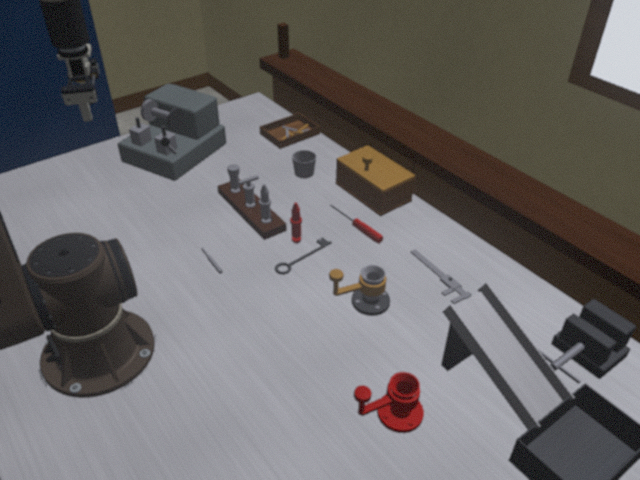

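View pics/top0.png

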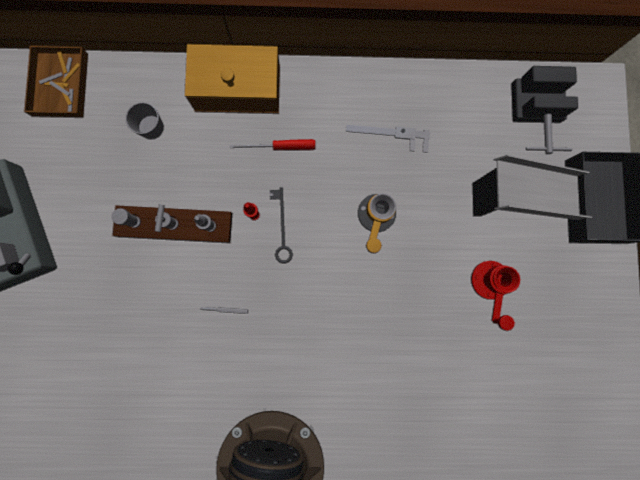

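```bash
cat > h.py <<'E'
import numpy as np, pickle
def proj(s,X):
    c=s["R"]@np.array(X)+s["t"]; return np.array([s["fx"]*c[0]/c[2]+s["cx"],s["fy"]*c[1]/c[2]+s["cy"]])
def ray(s,p):
    d=s["R"].T@np.array([(p[0]-s["cx"])/s["fx"],(p[1]-s["cy"])/s["fy"],1]); return -s["R"].T@s["t"],d
def plane(s,p,z):
    o,d=ray(s,p); return o+d*(z-o[2])/d[2]
def tri(s1,p1,s2,p2):
    o1,d1=ray(s1,p1);o2,d2=ray(s2,p2)
    k=np.linalg.lstsq(np.c_[d1,-d2],o2-o1,rcond=None)[0]
    a=o1+d1*k[0];b=o2+d2*k[1]; return (a+b)/2,np.linalg.norm(a-b)
E
python3 - <<'E'
import cv2,pickle,numpy as np
S=pickle.load(open("side0.pkl","rb"))["pixels"];T=pickle.load(open("top0.pkl","rb"))["pixels"]
def c(im,x,y,w,h,f): return cv2.resize(im[y:y+h,x:x+w],(w*f,h*f),interpolation=cv2.INTER_CUBIC)[:,:,::-1]
cv2.imwrite("pics/z1.png",np.vstack([np.hstack([c(S,210,150,100,100,4),c(S,320,250,100,100,4)]) ]))
cv2.imwrite("pics/z2.png",np.hstack([c(T,105,190,160,70,5)]))
cv2.imwrite("pics/z3.png",c(T,340,180,80,80,7))
E
```

```text
(no output)
```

View pics/z1.png

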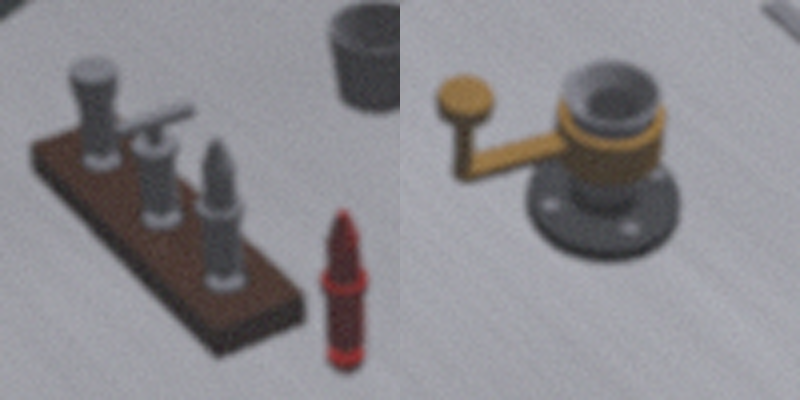

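View pics/z2.png

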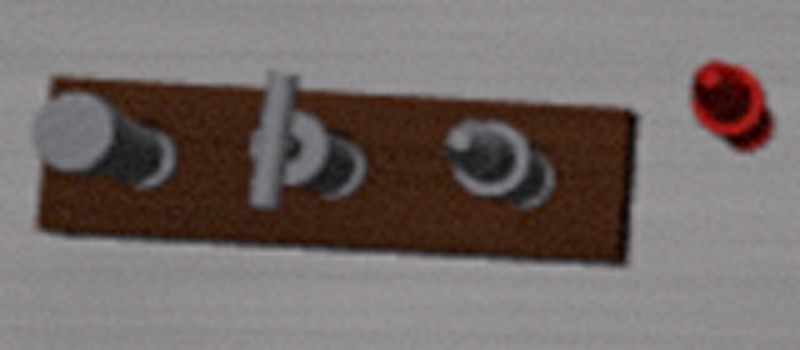

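View pics/z3.png

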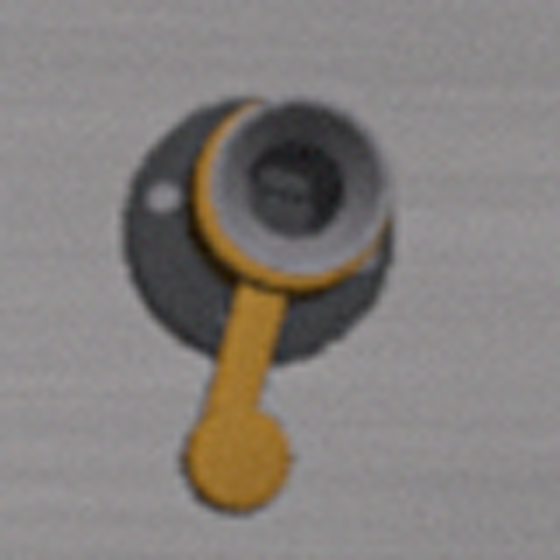

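```bash
python3 - <<'E'
from h import *
S=pickle.load(open("side0.pkl","rb"));T=pickle.load(open("top0.pkl","rb"))
np.set_printoptions(precision=4,suppress=True)
for n,t,s,z in [("collar",(203,221.6),(265.2,201.7),.084),("tip",(196.8,217.4),(263.3,185.3),.136),("mouth",(383,206.9),(372.6,273.5),.092),("knob",(374,245.6),(336.3,274.5),.122)]:
    print(n,plane(T,t,z),plane(S,s,z),*tri(T,t,S,s))
import cv2
# rack & foot, masks
hsv=cv2.cvtColor(T["pixels"],cv2.COLOR_RGB2HSV)
m=cv2.inRange(hsv,(15,120,80),(30,255,255)); m[:, :340]=0;m[:180]=0
ys,xs=np.nonzero(m[225:]);
k=m.copy();k[:238]=0;M=cv2.moments(k,True);print("knobmask",M["m10"]/M["m00"],M["m01"]/M["m00"],M["m00"])
for zz,p in [(.026,(211.8,224.5)),(.026,(212.5,226))]: print(plane(T,p,zz))
# footprint: foot ellipse centre
print("foot", plane(T,(340+258/7,180+230/7),.005))
print("redtwin",plane(T,(105+728/5,190+97/5),.07))
for p in [(53,75),(637,110),(627,265),(38,230)]: print(plane(T,(105+p[0]/5,190+p[1]/5),.026))
E
```

```text
collar [0.5248 0.1482 0.084 ] [0.5251 0.1431 0.084 ] [0.5267 0.1484 0.0802] 0.0029180686243590903
tip [0.5256 0.148  0.136 ] [0.5228 0.1433 0.136 ] [0.5263 0.1492 0.1314] 1.8861788205705177e-05
mouth [ 0.5618 -0.2338  0.092 ] [ 0.5617 -0.2366  0.092 ] [ 0.5629 -0.2346  0.0896] 0.001321183006578536
knob [ 0.4758 -0.2101  0.122 ] [ 0.4744 -0.216   0.122 ] [ 0.4771 -0.2114  0.1168] 0.0018499894978108488
knobmask 373.4529411764706 244.84117647058824 170.0
[0.527  0.1426 0.026 ]
[0.5236 0.1409 0.026 ]
foot [ 0.5638 -0.2341  0.005 ]
redtwin [0.5553 0.0504 0.07  ]
[0.5677 0.36   0.026 ]
[0.5564 0.0974 0.026 ]
[0.4858 0.0994 0.026 ]
[0.4973 0.3622 0.026 ]
```

```bash
cat > go.py <<'E'
import sys,numpy as np
from scipy.spatial.transform import Rotation as R
from plant import sensors
o=sensors.get_obs(); np.set_printoptions(precision=4,suppress=True)
p=o["tool_pos"]; r=R.from_euler("xyz",o["orientation"],degrees=True)
print("t",o["clock"],"p",p,"rpy",o["orientation"],"j",o["joint_pos"],"F",o["force"],"open",o["opening"])
if len(sys.argv)>4:
    x=np.array(list(map(float,sys.argv[1:4]))); t=R.from_euler("xyz",[180,0,float(sys.argv[4])],degrees=True)
    print("shift",r.inv().apply(x-p)/.15,"turn",np.degrees((r.inv()*t).as_rotvec())/60)
E
python3 go.py 0.525 0.146 0.18 180
```

```text
t 0.1 p [0.2669 0.6195 0.2257] rpy [-179.9928   -0.0857 -113.3139] j [ 83.1992  20.588    0.6392  -0.0185 -70.1354 -16.5069] F [-0.6401 -0.799  -0.3449] open 0.08739161355513544
shift [ 2.2176 -2.8293  0.3084] turn [-0.0009 -0.0012  1.1114]
```

Emit:
drive_tool(moves=[[0.2, -0.25, 0, 0, 0, 0.1], [0.4, -0.5, 0, 0, 0, 0.2], [0.6, -0.75, 0, 0, 0, 0.3], [0.75, -0.95, 0, 0, 0, 0.4], [0.75, -0.95, 0, 0, 0, 0.4]], fingers=1)

```text
clock: 0.6
tool_pos: [0.3546, 0.456, 0.2262]
orientation: [-179.9, -0.1, -137.7]
force: [-0.7, 0.5, 0.6]
opening: 0.0876
```

```bash
python3 go.py 0.525 0.146 0.18 180
```

```text
t 0.6 p [0.3546 0.456  0.2262] rpy [-179.9472   -0.1098 -137.6895] j [ 71.5138  11.5249 -11.8598  -0.0081 -66.7369 -29.2001] F [-0.6804  0.465   0.6253] open 0.087570994458589
shift [ 0.5506 -2.2925  0.3112] turn [-0.0015 -0.0014  0.7052]
```

Emit:
drive_tool(moves=[[0.05, -0.25, 0, 0, 0, 0.1], [0.1, -0.5, 0, 0, 0, 0.2], [0.15, -0.75, 0, 0, 0, 0.3], [0.2, -1, 0, 0, 0, 0.4], [0.2, -1, 0, 0, 0, 0.4]])

```text
clock: 1.1
tool_pos: [0.4345, 0.322, 0.2262]
orientation: [-179.9, -0.1, -162.0]
force: [0.1, 0.4, -0.5]
opening: 0.0877
```

```bash
python3 go.py 0.525 0.146 0.18 180
```

```text
t 1.1 p [0.4345 0.322  0.2262] rpy [-179.8719   -0.117  -162.0159] j [ 57.3352   8.0226 -16.2155   0.0272 -65.9335 -39.3621] F [ 0.05    0.4324 -0.4677] open 0.08770703289196535
shift [-0.2122 -1.3018  0.3107] turn [-0.0024 -0.0016  0.2997]
```

Emit:
drive_tool(moves=[[-0.05, -0.25, 0, 0, 0, 0.1], [-0.1, -0.5, 0, 0, 0, 0.2], [-0.15, -0.75, 0, 0, 0, 0.3], [-0.16, -1, 0, 0, 0, 0.3], [-0.16, -1, 0, 0, 0, 0.3], [-0.16, -1, 0, 0, 0, 0.3]])

```text
clock: 1.7
tool_pos: [0.5038, 0.1866, 0.2263]
orientation: [-179.8, -0.1, 179.9]
force: [0.1, 0.5, -0.5]
opening: 0.0876
```

```bash
python3 go.py 0.525 0.146 0.18 180
```

```text
t 1.7 p [0.5038 0.1866 0.2263] rpy [-179.8386   -0.0924  179.9497] j [ 41.2885   7.6682 -16.6514   0.0659 -65.8564 -41.3658] F [ 0.0722  0.4769 -0.4671] open 0.08761119123103839
shift [-0.1423 -0.2697  0.3089] turn [-0.0027 -0.0015 -0.0008]
```

Emit:
drive_tool(moves=[[-0.07, -0.13, 0.1, 0, 0, 0], [-0.14, -0.27, 0.25, 0, 0, 0], [-0.142, -0.27, 0.25, 0, 0, 0], [-0.142, -0.27, 0.25, 0, 0, 0], [-0.142, -0.27, 0.25, 0, 0, 0]])

```text
clock: 2.2
tool_pos: [0.5252, 0.1474, 0.1895]
orientation: [-179.9, -0.0, -180.0]
force: [0.3, 0.0, 0.0]
opening: 0.0875
```

```bash
python3 - <<'E'
from plant import vision
import cv2,numpy as np
from h import *
o={}
for n in ("side","top"):
    s=vision.snapshot(n); pickle.dump(s,open(f"{n}1.pkl","wb"));o[n]=s["pixels"]
def c(im,x,y,w,h,f): return cv2.resize(im[y:y+h,x:x+w],(w*f,h*f),interpolation=cv2.INTER_CUBIC)[:,:,::-1]
cv2.imwrite("pics/a1.png",np.hstack([c(o["side"],210,110,100,130,4),c(o["top"],140,160,100,130,4)]))
E
python3 go.py 0.525 0.146 0.089 180
```

```text
t 2.3 p [0.5252 0.1472 0.1896] rpy [-179.8841   -0.0222 -179.9661] j [ 36.31    10.0312 -18.8335   0.0916 -61.2218 -36.3202] F [-0.7004 -0.1806  0.7   ] open 0.08764208095105061
shift [ 0.0008 -0.0069  0.6709] turn [-0.0019 -0.0004  0.0006]
```

View pics/a1.png

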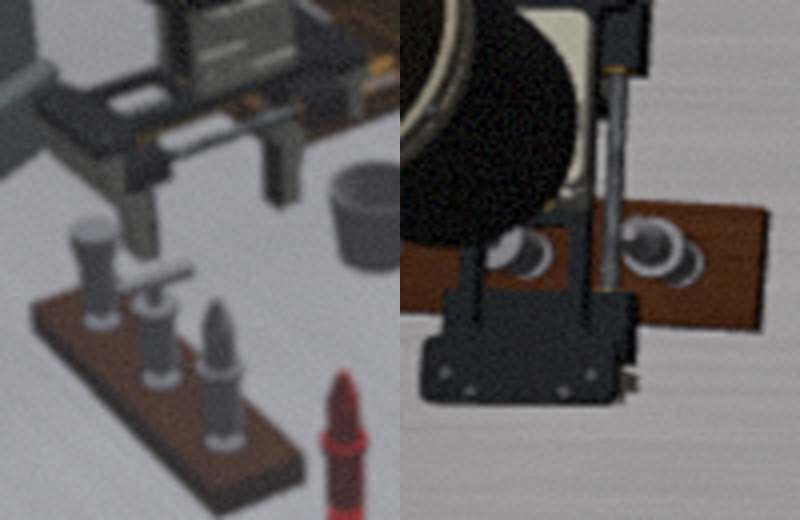

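```bash
python3 - <<'E'
from h import *
S=pickle.load(open("side1.pkl","rb"));T=pickle.load(open("top1.pkl","rb"))
for x in (-.055,0,.055):
  P=(.5252+x,.1472,.1896); a=proj(S,P);b=proj(T,P)
  print((a-[210,110])*4,(b-[140,160])*4+[400,0])
E
```

```text
[132.65449546 254.55588029] [594.09444089 328.76282666]
[208.44089855 225.34378418] [599.50169989 212.40441543]
[281.71322485 197.10074651] [604.83087488  97.72628803]
```

Emit:
drive_tool(moves=[[0, -0.003, 0.15, 0, 0, 0], [0, -0.003, 0.3, 0, 0, 0], [0, -0.003, 0.45, 0, 0, 0], [0, -0.003, 0.57, 0, 0, 0], [0, -0.003, 0.65, 0, 0, 0], [0, -0.003, 0.67, 0, 0, 0], [0, -0.003, 0.67, 0, 0, 0], [0, -0.003, 0.67, 0, 0, 0]])

```text
clock: 3.1
tool_pos: [0.5258, 0.147, 0.0901]
orientation: [-179.9, 0.1, -179.9]
force: [-0.3, -1.5, -0.6]
opening: 0.0874
```

```bash
python3 - <<'E'
from plant import vision
import cv2,numpy as np
from h import *
o={}
for n in ("side","top"):
    s=vision.snapshot(n); pickle.dump(s,open(f"{n}1.pkl","wb"));o[n]=s["pixels"]
def c(im,x,y,w,h,f): return cv2.resize(im[y:y+h,x:x+w],(w*f,h*f),interpolation=cv2.INTER_CUBIC)[:,:,::-1]
cv2.imwrite("pics/a2.png",np.hstack([c(o["side"],210,130,100,120,4),c(o["top"],140,170,100,120,4)]))
E
python3 go.py 0.525 0.146 0.089 180
```

```text
t 3.2 p [0.5257 0.147  0.0901] rpy [-179.9356    0.0652 -179.9559] j [ 36.255   15.9395 -25.9249   0.1216 -48.1211 -36.292 ] F [0.0749 0.5259 0.6231] open 0.08773374323490521
shift [ 0.0048 -0.0063  0.0076] turn [-0.0011  0.0011  0.0007]
```

View pics/a2.png

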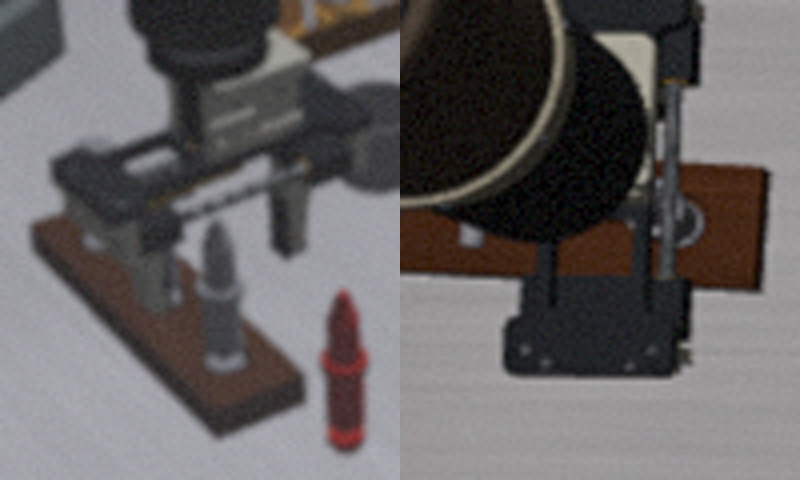

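Emit:
drive_tool(moves=[[0, 0, 0, 0, 0, 0], [0, 0, 0, 0, 0, 0], [0, 0, 0, 0, 0, 0], [0, 0, 0, 0, 0, 0], [0, 0, 0, 0, 0, 0], [0, 0, 0, 0, 0, 0], [0, 0, 0, 0, 0, 0], [0, 0, 0, 0, 0, 0]], fingers=-1)

```text
clock: 4.0
tool_pos: [0.5257, 0.1469, 0.0901]
orientation: [-179.9, 0.1, -180.0]
force: [1.0, -0.2, -1.0]
opening: 0.0293
```

Emit:
drive_tool(moves=[[0, 0, 0, 0, 0, 0], [0, 0, 0, 0, 0, 0], [0, 0, 0, 0, 0, 0], [0, 0, 0, 0, 0, 0]])

```text
clock: 4.4
tool_pos: [0.5256, 0.1469, 0.0901]
orientation: [-179.9, 0.1, -180.0]
force: [-0.9, -0.7, 0.8]
opening: 0.0213
```

Emit:
drive_tool(moves=[[0, 0, -0.1, 0, 0, 0], [0, 0, -0.25, 0, 0, 0], [0, 0, -0.45, 0, 0, 0], [0, 0, -0.65, 0, 0, 0], [0, 0, -0.85, 0, 0, 0], [0, 0, -0.95, 0, 0, 0], [0, 0, -1, 0, 0, 0], [0, 0, -1, 0, 0, 0]])

```text
clock: 5.2
tool_pos: [0.5255, 0.1472, 0.2403]
orientation: [-180.0, 0.1, -180.0]
force: [0.0, -1.1, -2.7]
opening: 0.0211
```

```bash
python3 - <<'E'
from plant import vision
import cv2,numpy as np
from h import *
o={}
for n in ("side","top"):
    s=vision.snapshot(n); pickle.dump(s,open(f"{n}1.pkl","wb"));o[n]=s["pixels"]
def c(im,x,y,w,h,f): return cv2.resize(im[y:y+h,x:x+w],(w*f,h*f),interpolation=cv2.INTER_CUBIC)[:,:,::-1]
cv2.imwrite("pics/a3.png",np.hstack([c(o["side"],210,110,100,120,4),c(o["top"],140,170,100,120,4)]))
E
python3 go.py 0.562 -0.234 0.24 180
```

```text
t 5.3 p [0.5248 0.1469 0.2387] rpy [-179.8909   -0.0561 -179.9718] j [ 36.2817   7.8889 -14.7066   0.0593 -67.5143 -36.2762] F [ 0.3202  0.5699 -3.6013] open 0.02099030440882995
shift [-0.2469 -2.5392 -0.0039] turn [-0.0018 -0.0009  0.0005]
```

View pics/a3.png

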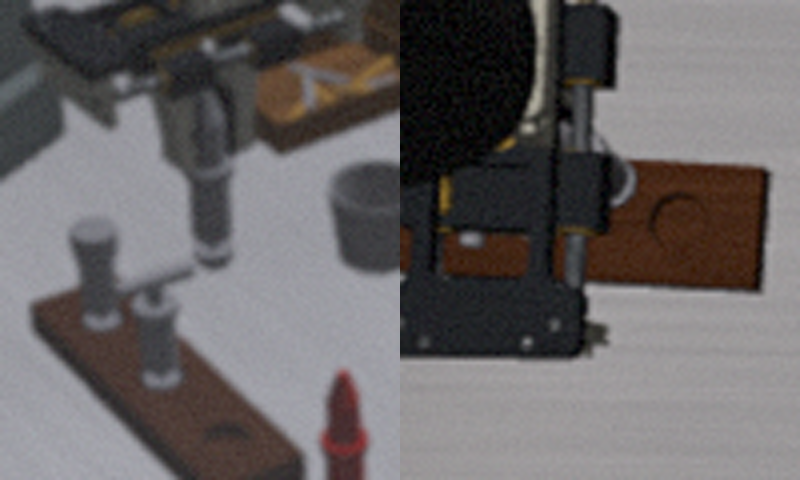

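Emit:
drive_tool(moves=[[-0.02, -0.15, 0, 0, 0, 0], [-0.04, -0.4, 0, 0, 0, 0], [-0.06, -0.65, 0, 0, 0, 0], [-0.1, -0.9, 0, 0, 0, 0], [-0.1, -1, 0, 0, 0, 0]])

```text
clock: 5.8
tool_pos: [0.5393, -0.0057, 0.2374]
orientation: [-179.8, -0.2, 179.9]
force: [-0.3, -0.1, -2.7]
opening: 0.0214
```

Emit:
drive_tool(moves=[[-0.02, -0.15, 0, 0, 0, 0], [-0.04, -0.4, 0, 0, 0, 0], [-0.06, -0.65, 0, 0, 0, 0], [-0.1, -0.9, 0, 0, 0, 0], [-0.1, -1, 0, 0, 0, 0], [-0.1, -1, 0, 0, 0, 0]])

```text
clock: 6.4
tool_pos: [0.5534, -0.1574, 0.2362]
orientation: [-179.8, -0.4, 179.8]
force: [-0.0, 0.2, -3.2]
opening: 0.0216
```

```bash
python3 go.py 0.562 -0.234 0.23 180
```

```text
t 6.4 p [ 0.5534 -0.1574  0.2362] rpy [-179.8313   -0.3593  179.7672] j [  3.696   11.0481 -11.201    0.1549 -68.1209  -3.9865] F [-0.0423  0.237  -3.1851] open 0.021598369210797136
shift [-0.0595 -0.5103  0.0422] turn [-0.0028 -0.006  -0.0039]
```

Emit:
drive_tool(moves=[[-0.02, -0.2, 0, 0, 0, 0], [-0.04, -0.4, 0.02, 0, 0, 0], [-0.06, -0.51, 0.04, -0.003, -0.006, -0.004], [-0.06, -0.51, 0.04, -0.003, -0.006, -0.004], [-0.06, -0.51, 0.04, -0.003, -0.006, -0.004], [-0.06, -0.51, 0.04, -0.003, -0.006, -0.004]])

```text
clock: 7.0
tool_pos: [0.562, -0.2329, 0.2301]
orientation: [180.0, -0.0, -179.9]
force: [-0.2, 0.2, -2.5]
opening: 0.021
```

```bash
python3 - <<'E'
from plant import vision
import cv2,numpy as np
from h import *
o={}
for n in ("side","top"):
    s=vision.snapshot(n); pickle.dump(s,open(f"{n}2.pkl","wb"));o[n]=s["pixels"]
def c(im,x,y,w,h,f): return cv2.resize(im[y:y+h,x:x+w],(w*f,h*f),interpolation=cv2.INTER_CUBIC)[:,:,::-1]
cv2.imwrite("pics/a4.png",np.hstack([c(o["side"],320,190,100,140,4),c(o["top"],340,150,100,140,4)]))
E
python3 go.py 0.562 -0.234 0.128 180
```

```text
t 7.1 p [ 0.5622 -0.2329  0.2305] rpy [ 179.9841    0.0097 -179.9251] j [ -4.1426  14.1988  -7.7704  -0.0179 -68.0224   4.2242] F [ 0.1501 -0.6123 -2.8788] open 0.02161999998107762
shift [ 0.0013 -0.0075  0.6833] turn [0.0003 0.0002 0.0012]
```

View pics/a4.png

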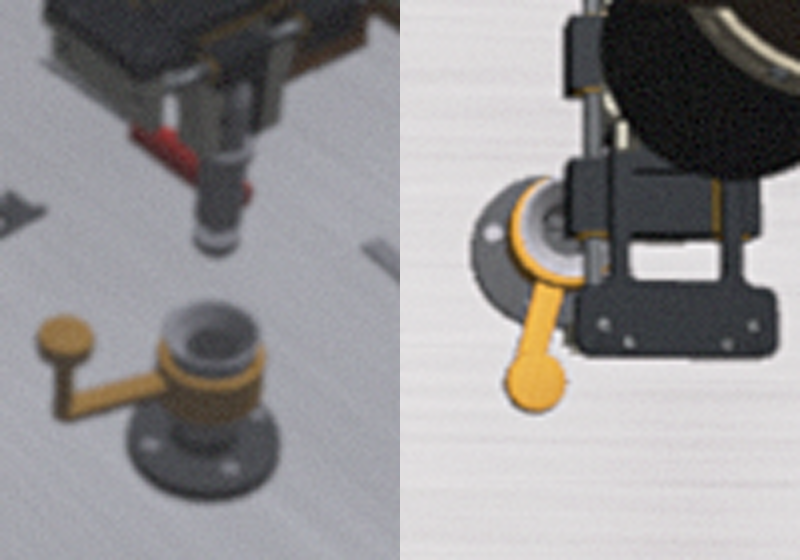

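```bash
python3 - <<'E'
from h import *
S=pickle.load(open("side2.pkl","rb"))
print(plane(S,(320+215/4,190+244/4),.155),plane(S,(320+210/4,190+335/4),.092), plane(S,(320+228/4,190+155/4),.1545+.072))
E
```

```text
[ 0.56255068 -0.23332119  0.155     ] [ 0.56099217 -0.23711333  0.092     ] [ 0.55560832 -0.24437482  0.2265    ]
```

```bash
python3 - <<'E'
from h import *
S=pickle.load(open("side2.pkl","rb"))
for z in (.155,.223,.255): print((proj(S,(.562,-.233,z))-[320,190])*4)
import cv2
c=S["pixels"][210:260,355:400][:,:,::-1]; cv2.imwrite("pics/a5.png",cv2.resize(c,None,fx=12,fy=12,interpolation=cv2.INTER_CUBIC))
E
```

```text
[213.83386796 244.08629544]
[222.29044538 144.81326861]
[226.47905723  95.64252779]
```

View pics/a5.png

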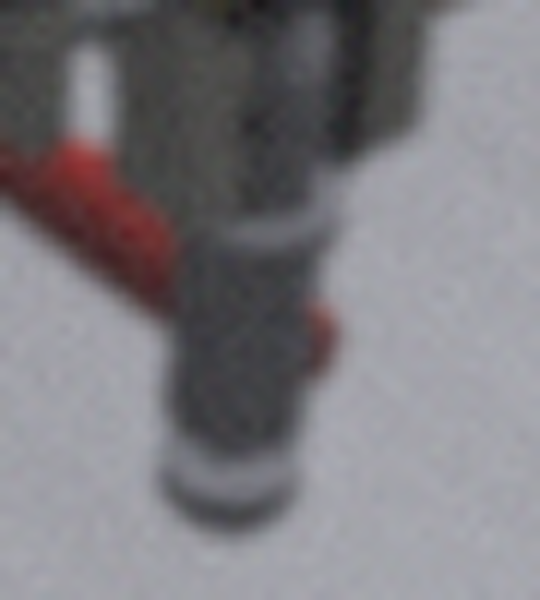

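Emit:
drive_tool(moves=[[0.004, -0.018, 0.1, 0, 0, 0], [0.004, -0.018, 0.22, 0, 0, 0], [0.004, -0.018, 0.33, 0, 0, 0], [0.004, -0.018, 0.42, 0, 0, 0], [0.004, -0.018, 0.48, 0, 0, 0], [0.004, -0.018, 0.53, 0, 0, 0], [0.004, -0.018, 0.58, 0, 0, 0]])

```text
clock: 7.8
tool_pos: [0.5621, -0.2355, 0.1435]
orientation: [180.0, 0.1, -179.9]
force: [0.4, 0.2, -1.9]
opening: 0.0214
```

Emit:
drive_tool(moves=[[0, 0, 0.03, 0, 0, 0], [0, 0, 0.07, 0, 0, 0], [0, 0, 0.1, 0, 0, 0], [0, 0, 0.1, 0, 0, 0], [0, 0, 0.1, 0, 0, 0]])

```text
clock: 8.3
tool_pos: [0.5622, -0.2356, 0.1285]
orientation: [-180.0, 0.1, -179.9]
force: [0.8, -0.2, -2.2]
opening: 0.0216
```

```bash
python3 - <<'E'
from plant import vision
import cv2,numpy as np
from h import *
o={}
for n in ("side","top"):
    s=vision.snapshot(n); pickle.dump(s,open(f"{n}3.pkl","wb"));o[n]=s["pixels"]
def c(im,x,y,w,h,f): return cv2.resize(im[y:y+h,x:x+w],(w*f,h*f),interpolation=cv2.INTER_CUBIC)[:,:,::-1]
cv2.imwrite("pics/a6.png",np.hstack([c(o["side"],320,190,100,140,4),c(o["top"],340,150,100,140,4)]))
E
python3 go.py 0.562 -0.2355 0.128 180
```

```text
t 8.4 p [ 0.5622 -0.2356  0.1288] rpy [-179.9937    0.0802 -179.9028] j [ -4.3977  18.9148 -15.3645   0.     -55.6402   4.4948] F [-0.755  -0.1435 -3.4129] open 0.021121652936951417
shift [0.0014 0.0007 0.0051] turn [-0.0001  0.0013  0.0016]
```

View pics/a6.png

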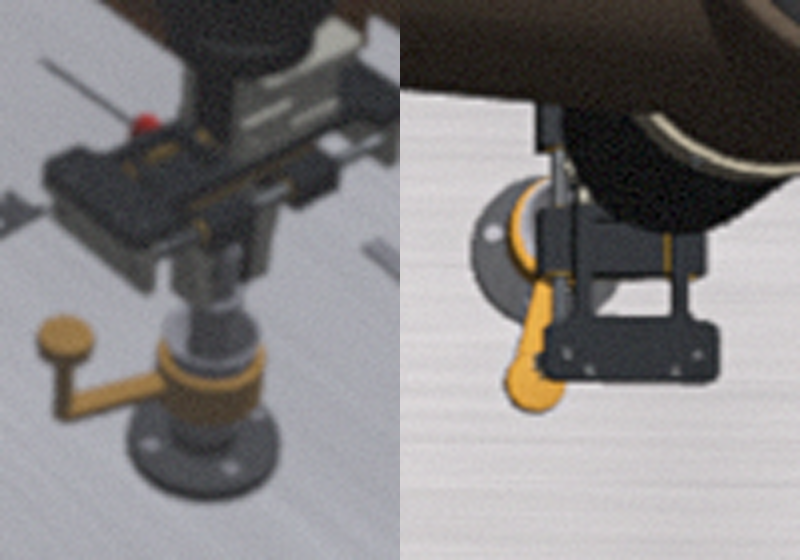

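Emit:
drive_tool(moves=[[0, 0, 0, 0, 0, 0], [0, 0, 0, 0, 0, 0], [0, 0, 0, 0, 0, 0], [0, 0, 0, 0, 0, 0], [0, 0, 0, 0, 0, 0], [0, 0, 0, 0, 0, 0], [0, 0, 0, 0, 0, 0], [0, 0, 0, 0, 0, 0]], fingers=0.2)

```text
clock: 9.2
tool_pos: [0.5622, -0.2356, 0.1287]
orientation: [-180.0, 0.1, -179.9]
force: [-0.2, -0.2, 0.6]
opening: 0.0528
```

Emit:
drive_tool(moves=[[0, 0, -0.1, 0, 0, 0], [0, 0, -0.25, 0, 0, 0], [0, 0, -0.45, 0, 0, 0], [0, 0, -0.65, 0, 0, 0], [0, 0, -0.75, 0, 0, 0], [0, 0, -0.8, 0, 0, 0], [0, 0, -0.8, 0, 0, 0]])

```text
clock: 9.9
tool_pos: [0.5623, -0.2356, 0.2495]
orientation: [-180.0, 0.2, -179.9]
force: [-0.2, -0.4, -0.1]
opening: 0.0525
```

```bash
python3 - <<'E'
from plant import vision
import cv2,numpy as np
from h import *
o={}
for n in ("side","top"):
    s=vision.snapshot(n); pickle.dump(s,open(f"{n}4.pkl","wb"));o[n]=s["pixels"]
def c(im,x,y,w,h,f): return cv2.resize(im[y:y+h,x:x+w],(w*f,h*f),interpolation=cv2.INTER_CUBIC)[:,:,::-1]
cv2.imwrite("pics/a7.png",np.hstack([c(o["side"],320,190,100,140,4),c(o["top"],340,150,100,140,4)]))
E
python3 go.py 0.476 -0.211 0.17 180
```

```text
t 10.0 p [ 0.5615 -0.2354  0.2476] rpy [ 179.9752   -0.0023 -179.9121] j [ -4.397   13.6554  -6.2269  -0.0261 -70.1219   4.4938] F [ 0.2746  0.0412 -0.4627] open 0.052625043678012254
shift [0.57   0.1632 0.5175] turn [ 0.0004 -0.      0.0015]
```

View pics/a7.png

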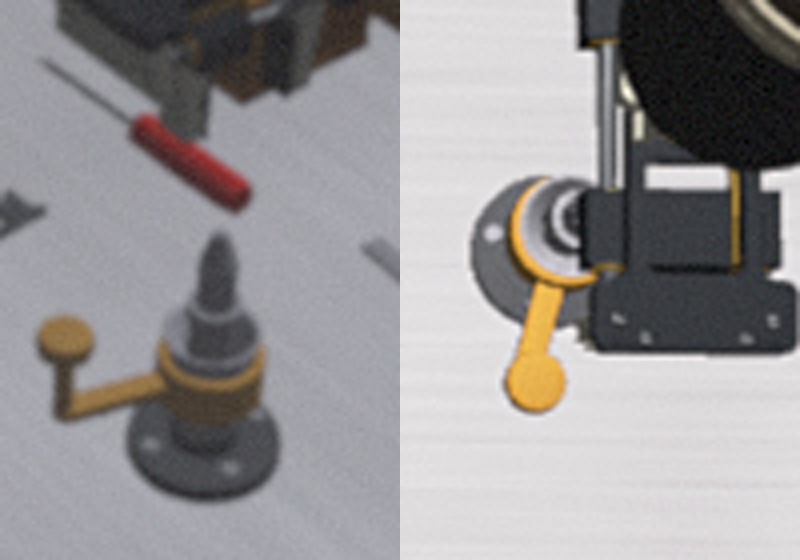

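```bash
python3 go.py 0.476 -0.211 0.20 -105
```

```text
t 10.0 p [ 0.5615 -0.2354  0.2476] rpy [ 179.9752   -0.0023 -179.9121] j [ -4.397   13.6554  -6.2269  -0.0261 -70.1219   4.4938] F [ 0.2746  0.0412 -0.4627] open 0.052625043678012254
shift [0.57   0.1633 0.3175] turn [ 0.0004  0.0002 -1.2485]
```

Emit:
drive_tool(moves=[[0.07, 0.02, 0, 0, 0, -0.12], [0.15, 0.05, 0, 0, 0, -0.25], [0.25, 0.08, 0, 0, 0, -0.38], [0.4, 0.12, 0, 0, 0, -0.5], [0.5, 0.16, 0, 0, 0, -0.63], [0.57, 0.163, 0, 0, 0, -0.76], [0.57, 0.163, 0, 0, 0, -0.88], [0.57, 0.163, 0, 0, 0, -1]], fingers=-1)

```text
clock: 10.8
tool_pos: [0.4751, -0.2109, 0.2465]
orientation: [179.9, -0.0, -119.6]
force: [0.1, -1.2, 0.8]
opening: 0.0007
```

```bash
python3 go.py 0.476 -0.211 0.20 -105
```

```text
t 10.8 p [ 0.4751 -0.2109  0.2465] rpy [ 179.8871   -0.0097 -119.6207] j [ -2.3151   5.1483 -16.8038  -0.0465 -68.1528  62.7117] F [ 0.1169 -1.162   0.7678] open 0.0007358127152675581
shift [-0.0023 -0.0063  0.3099] turn [ 0.0019  0.0001 -0.2437]
```

Emit:
drive_tool(moves=[[-0.002, -0.006, 0.1, 0, 0, -0.12], [-0.002, -0.006, 0.25, 0, 0, -0.24], [-0.002, -0.006, 0.4, 0, 0, -0.24], [-0.002, -0.006, 0.52, 0, 0, -0.24], [-0.002, -0.006, 0.6, 0, 0, -0.24], [-0.002, -0.006, 0.64, 0, 0, -0.24], [-0.002, -0.006, 0.64, 0, 0, -0.24], [-0.002, -0.006, 0.64, 0, 0, -0.24]])

```text
clock: 11.6
tool_pos: [0.4762, -0.2111, 0.151]
orientation: [179.9, 0.0, -105.2]
force: [0.5, 0.3, 0.6]
opening: 0.0004
```

```bash
python3 - <<'E'
from plant import vision
import cv2,numpy as np
from h import *
o={}
for n in ("side","top"):
    s=vision.snapshot(n); pickle.dump(s,open(f"{n}5.pkl","wb"));o[n]=s["pixels"]
def c(im,x,y,w,h,f): return cv2.resize(im[y:y+h,x:x+w],(w*f,h*f),interpolation=cv2.INTER_CUBIC)[:,:,::-1]
cv2.imwrite("pics/a8.png",np.hstack([c(o["side"],310,190,100,140,4),c(o["top"],340,150,100,140,4)]))
E
python3 go.py 0.476 -0.211 0.122 -105
```

```text
t 11.7 p [ 0.4764 -0.2111  0.1513] rpy [ 179.9693    0.0258 -105.2085] j [ -2.3219   9.8051 -24.6335  -0.0388 -55.5856  77.1354] F [-0.1957 -0.0564  0.5371] open 0.0005274107842753834
shift [0.0004 0.0026 0.1953] turn [ 0.0005  0.0004 -0.0035]
```

View pics/a8.png

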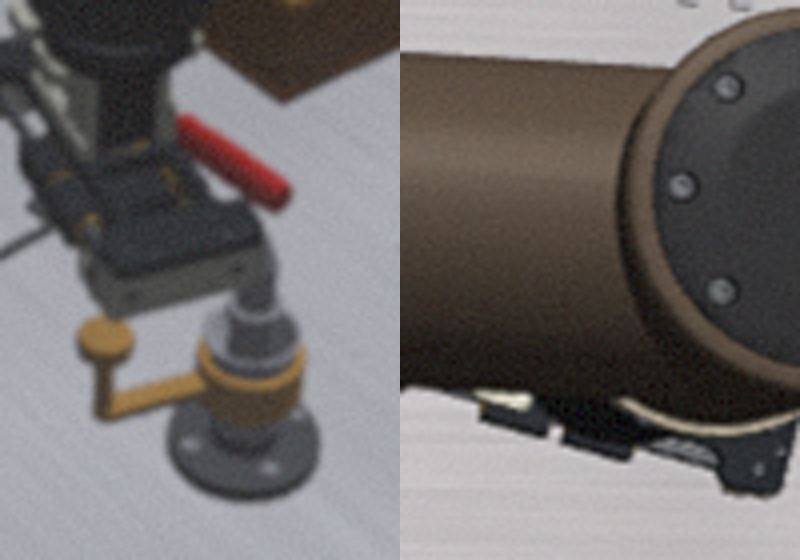

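```bash
python3 - <<'E'
from h import *
S=pickle.load(open("side5.pkl","rb"))
u=np.array([-.262,-.965,0]);v=np.array([.965,-.262,0]);P=np.array([.4764,-.2111,.217])
for a in (-.0965,.0965):
  for b in (-.039,.039): print(a,b,(proj(S,P+a*u+b*v)-[310,190])*4)
print((proj(S,P-[0,0,.066])-[310,190])*4,-S["R"].T@S["t"])
print((proj(S,(.476,-.211,.122))-[310,190])*4)
E
```

```text
-0.0965 -0.039 [-31.12819774 105.30977442]
-0.0965 0.039 [102.8019429   73.49086708]
0.0965 -0.039 [111.53850605 332.80986838]
0.0965 0.039 [258.69818333 292.99333517]
[103.74028033 291.10455344] [-0.12645023 -0.93974594  0.9921186 ]
[101.72394209 331.65669644]
```

Emit:
drive_tool(moves=[[0, 0, 0.05, 0, 0, 0], [0, 0, 0.1, 0, 0, 0], [0, 0, 0.14, 0, 0, 0], [0, 0, 0.16, 0, 0, 0], [0, 0, 0.17, 0, 0, 0], [0, 0, 0.18, 0, 0, 0], [0, 0, 0.187, 0, 0, 0], [0, 0, 0.193, 0, 0, 0]])

```text
clock: 12.5
tool_pos: [0.4765, -0.211, 0.1224]
orientation: [180.0, 0.0, -105.2]
force: [0.1, 0.3, -0.9]
opening: 0.0006
```

Emit:
drive_tool(moves=[[0, 0, 0.007, 0, 0, 0], [0, 0, 0.013, 0, 0, 0], [0, 0, 0.02, 0, 0, 0], [0, 0, 0.03, 0, 0, 0], [0, 0, 0.04, 0, 0, 0], [0, 0, 0.05, 0, 0, 0]])

```text
clock: 13.1
tool_pos: [0.4766, -0.2111, 0.1167]
orientation: [-180.0, 0.0, -105.2]
force: [-6.2, 3.8, 17.6]
opening: 0.0007
```

Emit:
drive_tool(moves=[[0, 0, 0, 0, 0, 0], [0, 0, 0, 0, 0, 0]])

```text
clock: 13.3
tool_pos: [0.4766, -0.2111, 0.1176]
orientation: [-179.9, 0.0, -105.2]
force: [-2.9, 2.2, 8.6]
opening: 0.0002
```

```bash
python3 - <<'E'
from plant import vision
import cv2,numpy as np
from h import *
o={}
for n in ("side",):
    s=vision.snapshot(n); pickle.dump(s,open(f"{n}6.pkl","wb"));o[n]=s["pixels"]
def c(im,x,y,w,h,f): return cv2.resize(im[y:y+h,x:x+w],(w*f,h*f),interpolation=cv2.INTER_CUBIC)[:,:,::-1]
cv2.imwrite("pics/a9.png",np.hstack([c(o["side"],310,190,100,140,4)]))
E
python3 go.py 0.476 -0.211 0.122 -105
```

```text
t 13.35 p [ 0.4766 -0.2111  0.1176] rpy [-179.9265    0.01   -105.1559] j [ -2.2981  11.8881 -27.126    0.0085 -50.912   77.1368] F [-3.4738  2.72    7.8333] open 0.0004885493643100409
shift [ 0.0002  0.0038 -0.0291] turn [-0.0012  0.0002 -0.0026]
```

View pics/a9.png

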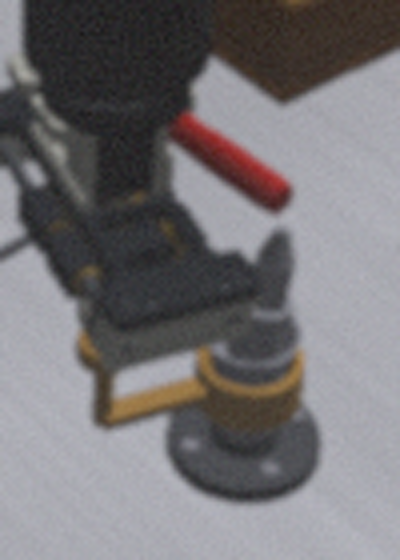

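Emit:
drive_tool(moves=[[0, 0, 0.01, 0, 0, 0], [0, 0, 0.018, 0, 0, 0], [0, 0, 0.026, 0, 0, 0], [0, 0, 0.034, 0, 0, 0], [0, 0, 0.042, 0, 0, 0], [0, 0, 0.05, 0, 0, 0], [0, 0, 0.058, 0, 0, 0], [0, 0, 0.066, 0, 0, 0]])

```text
clock: 14.15
tool_pos: [0.4766, -0.2112, 0.1097]
orientation: [-179.9, -0.0, -105.1]
force: [-7.5, 5.0, 20.1]
opening: 0.0006
```

Emit:
drive_tool(moves=[[0, 0, 0.008, 0, 0, 0], [0, 0, 0.016, 0, 0, 0], [0, 0, 0.02, 0, 0, 0], [0, 0, 0.02, 0, 0, 0], [0, 0, 0.02, 0, 0, 0]])

```text
clock: 14.65
tool_pos: [0.4766, -0.2112, 0.1085]
orientation: [-179.8, -0.0, -105.1]
force: [-5.9, 4.7, 16.1]
opening: 0.0003
```

```bash
python3 - <<'E'
from plant import vision
import cv2,numpy as np
from h import *
o={}
for n in ("side",):
    s=vision.snapshot(n); pickle.dump(s,open(f"{n}6.pkl","wb"));o[n]=s["pixels"]
def c(im,x,y,w,h,f): return cv2.resize(im[y:y+h,x:x+w],(w*f,h*f),interpolation=cv2.INTER_CUBIC)[:,:,::-1]
cv2.imwrite("pics/a10.png",np.hstack([c(o["side"],310,190,100,140,4)]))
E
python3 go.py 0.476 -0.211 0.122 -105
```

```text
t 14.7 p [ 0.4766 -0.2112  0.1085] rpy [-179.8291   -0.017  -105.0843] j [ -2.2651  12.4603 -27.8493   0.0717 -49.5275  77.1345] F [-5.3586  4.1709 17.068 ] open 0.00019605429682785497
shift [ 0.      0.0038 -0.0903] turn [-0.0028 -0.0003 -0.0014]
```

View pics/a10.png

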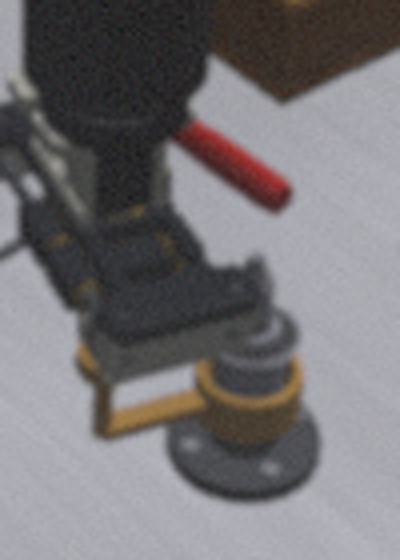

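```bash
python3 - <<'E'
from h import *
S=pickle.load(open("side6.pkl","rb"))
for z in (.092,.097,.147,.1655,.155): print(z,(proj(S,(.562,-.235,z))-[310,190])*4)
import cv2
c=S["pixels"][240:300,350:410][:,:,::-1]; cv2.imwrite("pics/a11.png",cv2.resize(c,None,fx=9,fy=9,interpolation=cv2.INTER_CUBIC))
E
```

```text
0.092 [248.86590022 332.18871234]
0.097 [249.43819068 325.54280562]
0.147 [255.31771113 257.26498726]
0.1655 [257.56796905 231.13314494]
0.155 [256.28569143 246.02400538]
```

View pics/a11.png

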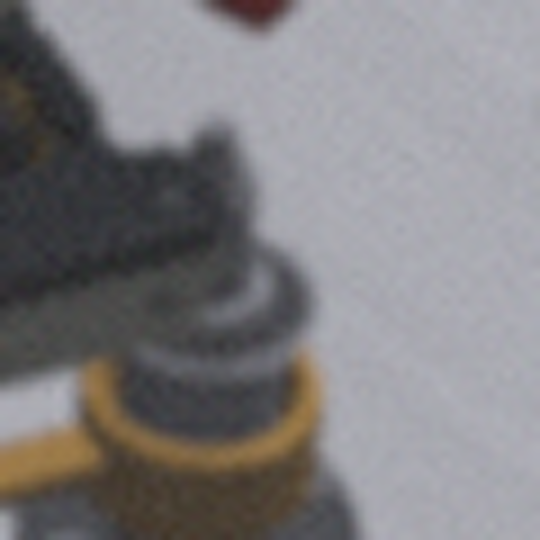

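Emit:
drive_tool(moves=[[0, 0, 0.015, 0, 0, 0], [0, 0, 0.022, 0, 0, 0], [0, 0, 0.029, 0, 0, 0], [0, 0, 0.036, 0, 0, 0], [0, 0, 0.036, 0, 0, 0], [0, 0, 0.036, 0, 0, 0]])

```text
clock: 15.3
tool_pos: [0.4766, -0.2112, 0.105]
orientation: [-179.8, -0.0, -105.0]
force: [-6.5, 5.0, 19.0]
opening: 0.0005
```

Emit:
drive_tool(moves=[[0, 0, -0.01, 0, 0, 0], [0, 0, -0.03, 0, 0, 0], [0, 0, -0.05, 0, 0, 0], [0, 0, -0.07, 0, 0, 0], [0, 0, -0.09, 0, 0, 0], [0, 0, -0.11, 0, 0, 0], [0, 0, -0.13, 0, 0, 0], [0, 0, -0.16, 0, 0, 0]])

```text
clock: 16.1
tool_pos: [0.4764, -0.2112, 0.1288]
orientation: [-179.8, -0.0, -105.1]
force: [0.1, -0.7, 0.0]
opening: 0.0007
```

Emit:
drive_tool(moves=[[0, 0, -0.1, 0, 0, 0], [0, 0, -0.25, 0, 0, 0], [0, 0, -0.45, 0, 0, 0], [0, 0, -0.65, 0, 0, 0], [0, 0, -0.75, 0, 0, 0], [0, 0, -0.8, 0, 0, 0], [0, 0, -0.8, 0, 0, 0], [0, 0, -0.8, 0, 0, 0]])

```text
clock: 16.9
tool_pos: [0.4755, -0.2108, 0.2478]
orientation: [-179.9, -0.0, -105.1]
force: [0.2, 0.1, -0.8]
opening: 0.0007
```

Emit:
drive_tool(moves=[[0, 0.2, 0, 0, 0, 0], [0, 0.5, 0, 0, 0, 0], [-0.2, 0.5, 0, 0, 0, 0], [-0.5, 0.5, 0, 0, 0, 0], [-0.8, 0.5, 0, 0, 0, 0], [-1, 0.5, 0, 0, 0, 0], [-1, 0.5, 0, 0, 0, 0]])

```text
clock: 17.6
tool_pos: [0.4424, -0.0439, 0.2464]
orientation: [-180.0, -0.1, -104.9]
force: [-1.1, -0.9, 0.2]
opening: 0.0004
```

```bash
python3 - <<'E'
from plant import vision
import cv2,numpy as np
from h import *
o={}
for n in ("side","top"):
    s=vision.snapshot(n); pickle.dump(s,open(f"{n}7.pkl","wb"));o[n]=s["pixels"]
def c(im,x,y,w,h,f): return cv2.resize(im[y:y+h,x:x+w],(w*f,h*f),interpolation=cv2.INTER_CUBIC)[:,:,::-1]
cv2.imwrite("pics/a12.png",np.hstack([c(o["side"],310,190,100,140,4),c(o["top"],340,150,100,140,4)]))
S,T=pickle.load(open("side7.pkl","rb")),pickle.load(open("top7.pkl","rb"))
for z in (.097,.147): print(z,(proj(S,(.562,-.235,z))-[310,190])*4,(proj(T,(.562,-.235,z))-[340,150])*4+[400,0])
for z in (.122,.104): print(z,(proj(S,(.476,-.2115,z))-[310,190])*4)
E
python3 go.py
```

```text
0.097 [249.43819068 325.54280562] [575.83293536 225.61560927]
0.147 [255.31771113 257.26498726] [592.74417578 207.38299411]
0.122 [102.30191322 332.16348557]
0.104 [101.50494893 356.62693408]
t 17.7 p [ 0.4416 -0.046   0.2465] rpy [-180.       -0.0908 -104.9591] j [ 19.7163  -2.7303 -24.9694   0.0807 -67.8126  55.2941] F [ 0.1315 -0.8614 -0.302 ] open 0.0002884761815025356
```

View pics/a12.png

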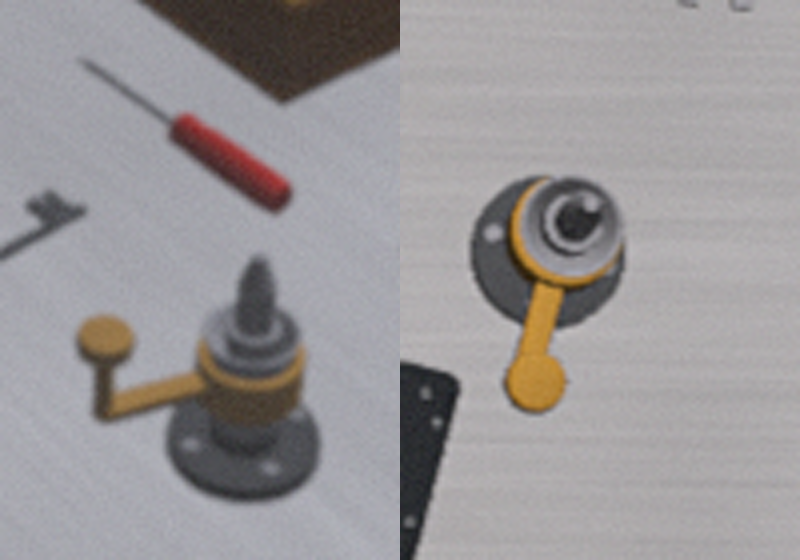

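Emit:
drive_tool(moves=[[0, 0, 0, 0, 0, 0], [0, 0, 0, 0, 0, 0], [0, 0, 0, 0, 0, 0]])

```text
clock: 18.0
tool_pos: [0.4414, -0.0468, 0.2463]
orientation: [180.0, -0.1, -105.0]
force: [-1.1, 0.1, -0.9]
opening: 0.0005
```

```bash
python3 -c "
from plant import ticket
print(ticket.close_job())"
```

```text
the job is handed in; nothing more can be done
None
```

The nozzle is home in the coupler with the sleeve back up, and I handed the job in at 18 s of the 48 s allowed. I took it from the rack and stood it in the coupler's mouth. After letting go, I pushed the knob down about 17 mm with closed fingers, let the sleeve spring back, and moved the arm clear.

**Last checks:**
- **Nozzle:** the last side picture shows its tip within about 1–2 mm of where an upright, seated nozzle should be.
- **Sleeve:** the knob is at the same pixel position as before the push, so the sleeve is fully up.
- **Arm:** it was clear of everything, and the force readings were back to noise.

**What disagreed:**
- **Push force:** it read about 16–20 N with 5–8 N sideways, more than the 6–12 N given. It stayed well under the limits.
- **Nozzle lean:** early in the push the nozzle leaned about 6° on the jaws, then dropped in upright.
- **Cameras:** the two cameras differed by 3–6 mm in y. I relied mainly on the top view, which the empty rack hole had confirmed, and split the remaining 3 mm at the coupler.

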